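# Set the green filter slide on its stop pin

### The job

Put the green filter under its lens: with the fingers, push the green slide's tab fully in to its end stop, then take the fingers away so that the slide springs back and latches on its stop pin in the mid position. Leave the amber slide at home and do not lift or move any of the other things standing about.

Things in the scene. Friction and masses are not known exactly. Their poses are not given: they have to be found in the camera images.
- green_unit: Filter changer with the green slide: cream base block fixed to the table, 210 mm long (x -100 to +110), 110 mm wide, 30 mm high. Origin on its underside, below the slide's centre line; +x = the level direction in which the slide is pushed in, +z up. Dark guide rails beside the slide rise to 40 mm above the table. On top runs an aluminium slide 115 x 50 x 10 mm with the push tab at its rear (-x) end.
- green_slide (a joint): How far the green slide is pushed in along its unit's +x, m: 0 = home (start), 0.060 = fully in at the end stop. A spring pushes it home (1.8 N at home, 5.4 N fully in; passing the pin adds about 2 N). Past 0.030 the stop pin has clicked out behind the red tooth on its side; let go, it comes back and rests on the pin at 0.030 (mid position). Let go earlier, it returns home.
- green_push (a point): Centre of the rear (-x) face of the green coloured push tab, where a fingertip pushes; moves with the slide. At home x = -90, y = 0 mm in its unit. The tab's face is upright, 44 mm wide along y, the tab 10 mm thick; its top is 15 mm above this point, its foot (the slide's top) 20 mm below. The base block reaches 10 mm behind this point at home, 30 mm below it.
- green_pin (a joint): The green unit's brass stop pin, m: 0 = sprung out into the tooth's path, up to about 0.008 while the tooth pushes it aside along +y; it works by itself. Its dark block is on the unit's +y side at x = -19 mm, top 52 mm above the table; its black button reaches out to y = 75 mm (83 when pushed aside).
- green_glass (a point): Centre of the green filter disc (36 mm across) on the slide's top, 90 mm ahead of the push face. In mid position it lies under the black lens ring of its unit (50 mm across, centre x = +30, y = 0 mm in the unit, 71 to 83 mm above the table, on an arm from the -y side).
- amber_unit: Filter changer with the amber slide: cream base block fixed to the table, 210 mm long (x -100 to +110), 110 mm wide, 30 mm high. Origin on its underside, below the slide's centre line; +x = the level direction in which the slide is pushed in, +z up. Dark guide rails beside the slide rise to 40 mm above the table. On top runs an aluminium slide 115 x 50 x 10 mm with the push tab at its rear (-x) end.
- amber_slide (a joint): How far the amber slide is pushed in along its unit's +x, m: 0 = home (start), 0.060 = fully in at the end stop. A spring pushes it home (1.8 N at home, 5.4 N fully in; passing the pin adds about 2 N). Past 0.030 the stop pin has clicked out behind the red tooth on its side; let go, it comes back and rests on the pin at 0.030 (mid position). Let go earlier, it returns home.
- amber_push (a point): Centre of the rear (-x) face of the amber coloured push tab, where a fingertip pushes; moves with the slide. At home x = -90, y = 0 mm in its unit. The tab's face is upright, 44 mm wide along y, the tab 10 mm thick; its top is 15 mm above this point, its foot (the slide's top) 20 mm below. The base block reaches 10 mm behind this point at home, 30 mm below it.
- amber_pin (a joint): The amber unit's brass stop pin, m: 0 = sprung out into the tooth's path, up to about 0.008 while the tooth pushes it aside along +y; it works by itself. Its dark block is on the unit's +y side at x = -19 mm, top 52 mm above the table; its black button reaches out to y = 75 mm (83 when pushed aside).
- amber_glass (a point): Centre of the amber filter disc (36 mm across) on the slide's top, 90 mm ahead of the push face. In mid position it lies under the black lens ring of its unit (50 mm across, centre x = +30, y = 0 mm in the unit, 71 to 83 mm above the table, on an arm from the -y side).
- objective: Bystander: a steel microscope objective standing upright, 30 mm wide, 45 mm tall; origin on its underside. Stays where it is.
- ring_gauge: Bystander: a steel ring gauge lying flat, 56 mm wide, 18 mm tall; origin on its underside. Stays where it is.
- jar: Bystander: a small jar with a white cap, 48 mm wide, 65 mm tall; origin on its underside. Stays where it is.
- gauge_block: Bystander: a steel gauge block, 35 x 12 mm, 30 mm tall; origin on its underside. Stays where it is.
- driver: Bystander: a screwdriver lying down; origin on its underside. Stays where it is.
- oil: Bystander: a small amber bottle with a red cap, 34 mm wide, 80 mm tall; origin on its underside. Stays where it is.
- dust_brush: Bystander: a brush lying down; origin on its underside. Stays where it is.
Not all that is in view belongs to the job. What is shaped like the green_unit but blue is not meant. Leave any pink look-alike of the amber_unit alone.

How it is judged:
By the outcome, as a careful person would: the job done as asked, in the order asked, and still so for the second after the job is handed in, with the robot touching nothing.
It also fails if it takes over 38 s, if anything falls off the work surface, if the arm or the gripper's body presses on something with over 40 N, if the wrist force passes 120 N, or if a joint passes its speed limit or range.

### The arm

A 6-joint arm with a two-finger parallel gripper is mounted at the origin on the work surface. World frame = base frame: x ahead of the robot, y to its left, z up, the work surface at z = 0. Lengths are in mm, angles in rad, forces in N, time in s.
With the tool pointing down it reaches from about 300 to 775 mm from the base axis. Payload 14.6 kg.
Tool frame: the origin (TCP) lies between the finger pads; the fingertips stand 19 mm ahead of it and the grasp point (between the pads) is the TCP; z points along the fingers, y is the line along which they close (so a half turn about z gives the same grasp; the last joint's range is limited). The gripper opens to 94 mm and grips with 3 to 60 N. Pads are 16 mm wide; open, the fingers measure 119 mm over their backs; the gripper's body (75 mm by 177 mm) begins 78 mm behind the grasp point.
Start: joints at [1.091, 0.3, 1.521, -0, 1.321, -0.067], TCP at [220.643, 503.791, 191.246] pointing down, gripper open.
Joint ranges: [-3.03, 3.03], [-0.79, 2.21], [0.23, 2.52], [-1.04, 4.18], [0, 3.07], [-2.55, 2.55]. Speed limits (rad/s): [2.22, 2.22, 2.57, 3.14, 3.14, 3.14].

### API

Orientations are given as [roll, pitch, yaw] about the fixed x, y, z axes, in that order (R = Rz(yaw) Ry(pitch) Rx(roll)).
In Python, from cell import monitor, imaging, job, find_in, trace gives the robot as it stands. The module is installed in compiled form; this text tells all that it offers.
- The arm moves only by the tool arm_command, never from a script. Its argument "steps" is a list of rows, each a list of 5 numbers: the opening, from 0 (shut) to 1 (fully open), then the shift along the tool's x, y, z in mm, then the turn about the tool's z in degrees. In form: [[gripper, dx, dy, dz, turn], ...]. A call has 1 to 20 rows; each row is the pose to reach, as a shift and turn from the pose commanded when the call began, along the tool's axes at that moment; what a row does not reach only later rows make up. A row lasts 1/8 s, in which the tool goes at most 62.5 mm and 10.7 degrees, less where a joint would pass 70% of its speed; a pose out of reach is approached as far as the arm can. A call with a gripper value outside its range is refused whole. The fingers move at their own pace and stop on an object; "force" is the grip in N (left out, the last holds). Time passes only in rows, so rows that repeat a pose let the fingers close. It gives the time, the measured TCP pose, the force, the opening and the grip force at its end, in the units of the state.
- monitor.read_state(): the state, without advancing time (a new reading comes with each control period).
- imaging.camera(name): name is "scene" or "top" or "wrist"; returns a dict with "img" (400x640x3 uint8, red, green, blue), "mtx" (3x3 intrinsics, pixels), "D" ([k1, k2, p1, p2, k3] as OpenCV has them; the pictures are not rectified), "view" (4x4, takes a point from world to camera coordinates). Camera axes: x right, y down, z forward; pixel columns grow to the right and rows downward; lengths in mm; the calibration is good to about 2 mm. A picture is of the moment at which its call begins. There is no depth.
- job.sign_off(): hands the job in; it is judged then, once.
Trained networks look in a picture, given as the dict that the camera call returned (one of the last four; its "shot" number tells which), for a name from the list of things; names that differ only in an ending like _2 or _b are one class to them, and where a whole thing is asked for, a point or a joint stands for the part that bears it (a point fixed in the world has none). Each returns a list of dicts, best first, with "p" (0 to 1); they miss things now and then, are a little off and sometimes report something else, mostly with a low value. They report only what shows in the picture. A call takes as long as a camera call. They do not tell look-alikes from the thing itself.
- find_in(picture, target): "rect" ([centre column, centre row, width, height] in pixels, round what is visible of it).
- trace(picture, target): "region" (400x640 bool, what is visible of it) and "rect" ([centre column, centre row, width, height] in pixels, round what is visible of it).
The state is a dict: "clock": time; "joints": joint angles; "qd": joint speeds; "effort": joint torques, N m; "eef_pos": TCP position; "eef_rot": TCP orientation; "wrist_force": force on the tool from outside, world axes, zero at the start; "moment": the same for the moment, N m; "finger_gap": finger opening in mm; "finger_force": force on a finger pad.
Only numpy, scipy, OpenCV 4.12 (cv2) and the standard library are available. Lean on these libraries where they do the work, as an engineer would, in place of code of your own. Each camera call takes 0.05 s, during which the arm holds its last target. There are 200 camera calls.

## Working session

There is one attempt and no reset: what is moved stays moved. The work goes in short steps, Python scripts to look and compute and a tool call to move; the robot and the scene stay as the last step left them, time stands still between calls to the robot, and variables do not carry over. Pictures are saved under pics/ and viewed, at most 10 in all, crops included, and the job is handed in when it is done.

Besides the shell and the picture viewer there is one more tool, called after ">>>" in YAML: its name, and indented under it one key for each argument. arm_command: Moves the arm, as the interface text tells. Its arguments: {"type":"object","properties":{"steps":{"type":"array","items":{"type":"array","items":{"type":"number"}}},"force":{"type":"number"}},"required":["steps"]}

```bash
mkdir -p pics
cat > h.py <<'E'
import numpy as np,cv2
from cell import monitor,imaging,job,find_in,trace
def ray(c,px):
    u=cv2.undistortPoints(np.array([[px]],float),np.array(c["mtx"]),np.array(c["D"]))[0,0]
    V=np.array(c["view"]);R,t=V[:3,:3],V[:3,3]
    return -R.T@t, R.T@np.array([u[0],u[1],1])
def at(c,px,z):
    o,d=ray(c,px); return o+d*(z-o[2])/d[2]
def proj(c,P):
    V=np.array(c["view"]); r=cv2.Rodrigues(V[:3,:3])[0]
    return cv2.projectPoints(np.array(P,float).reshape(-1,3),r,V[:3,3],np.array(c["mtx"]),np.array(c["D"]))[0][:,0]
def save(c,n): cv2.imwrite("pics/"+n,cv2.cvtColor(c["img"],cv2.COLOR_RGB2BGR))
E
python3 - <<'E'
from h import *
for n in("top","scene"):
    c=imaging.camera(n);save(c,n+"1.png")
    print(n)
    for t,z in(("green_unit",30),("green_push",50),("green_glass",40),("amber_unit",30),("amber_push",50)):
        for r in find_in(c,t)[:3]: print(t,round(r["p"],2),np.round(r["rect"]),np.round(at(c,r["rect"][:2],z)))
print(monitor.read_state())
E
```

```text
top
green_unit 0.9 [351. 256.  46.  60.] [ 350. -205.   30.]
green_unit 0.61 [262. 199.  34.  52.] [566. 142.  30.]
green_push 0.9 [355. 270.  15.  28.] [ 301. -217.   50.]
green_push 0.86 [261. 209.  16.  33.] [522. 139.  50.]
green_glass 0.84 [263. 207.  15.  30.] [532. 134.  40.]
amber_unit 0.69 [334. 187.  35.  59.] [ 615. -135.   30.]
amber_unit 0.68 [460. 260.  43.  60.] [ 343. -621.   30.]
amber_push 0.75 [467. 270.  21.  34.] [ 306. -637.   50.]
amber_push 0.54 [337. 197.  17.  31.] [ 574. -149.   50.]
scene
green_unit 0.71 [350. 171.  53.  52.] [ 350. -204.   30.]
green_unit 0.6 [379. 247.  68.  58.] [586. 141.  30.]
green_push 0.87 [388. 232.  31.  31.] [531. 131.  50.]
green_push 0.69 [354. 162.  22.  29.] [ 319. -214.   50.]
green_glass 0.65 [390. 232.  31.  31.] [517. 128.  40.]
green_glass 0.49 [353. 161.  21.  24.] [ 303. -230.   40.]
amber_unit 0.95 [277. 131.  52.  42.] [ 359. -619.   30.]
amber_unit 0.88 [310. 213.  65.  49.] [ 627. -134.   30.]
amber_push 0.58 [319. 202.  31.  29.] [ 582. -138.   50.]
amber_push 0.54 [284. 124.  23.  24.] [ 321. -616.   50.]
{'clock': 0.6, 'joints': array([ 1.09140596e+00,  2.99902968e-01,  1.52101009e+00,  2.12591977e-05,
        1.32068907e+00, -6.66155216e-02]), 'qd': array([-0.00189244, -0.00153875, -0.00045745,  0.00029287,  0.00159736,
       -0.0005668 ]), 'effort': array([-6.20038395e-05, -5.31479681e+01, -3.52825177e+01,  7.08674756e-02,
        2.13732244e-02,  3.62034336e-05]), 'eef_pos': array([220.63405768, 503.7942612 , 191.23967985]), 'eef_rot': array([-3.14158457e+00, -2.11828556e-05,  2.72881255e+00]), 'wrist_force': array([ 0.67783587, -0.22339576,  0.79388219]), 'moment': array([ 0.02520748, -0.02415394, -0.09479796]), 'finger_force': 0.0, 'finger_gap': 93.84912837128967}
```

View pics/top1.png

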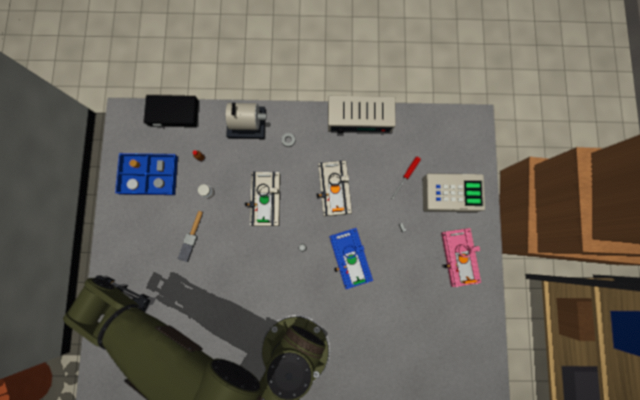

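View pics/scene1.png

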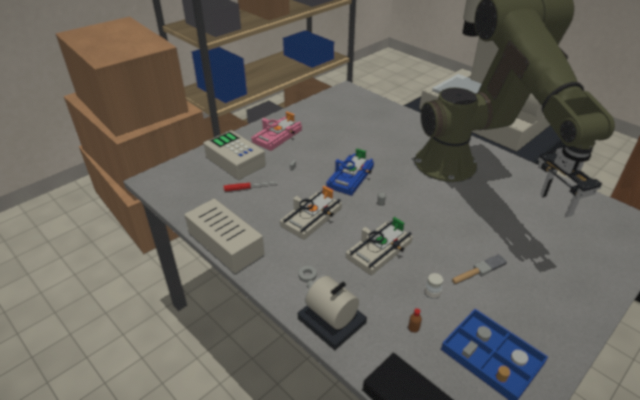

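The top view shows the cream green unit at about (264,198), its tab at the bottom (264,221) facing the robot and its pin on the left. So its +x is close to world +x. The blue (351,256) and pink (462,258) look-alikes are elsewhere. I'll move to above and behind the tab and look from close by.

>>> arm_command:
  steps:
    - [0,-78,-65,-40,-6]
    - [0,-156,-130,-59,-12]
    - [0,-234,-196,-59,-18]
    - [0,-311,-261,-59,-23.6]
    - [0,-311,-261,-59,-23.6]
    - [0,-311,-261,-59,-23.6]
    - [0,-311,-261,-59,-23.6]
    - [0,-311,-261,-59,-23.6]
    - [0,-311,-261,-59,-23.6]
    - [0,-311,-261,-59,-23.6]
    - [0,-311,-261,-59,-23.6]
    - [0,-311,-261,-59,-23.6]

```text
clock: 2.1
eef_pos: [400.7, 140.3, 250.2]
eef_rot: [-3.142, -0.0, 3.142]
wrist_force: [-1.6, 0.6, 0.1]
finger_gap: 0.4
finger_force: 0.0
```

Run:
```python
from h import *
s=monitor.read_state();print(s["clock"],s["eef_pos"],s["eef_rot"],s["finger_gap"])
for n in("wrist","top"):
    c=imaging.camera(n);save(c,n+"2.png")
    if n=="top":
        i=cv2.cvtColor(c["img"],cv2.COLOR_RGB2BGR)[150:250,200:320];cv2.imwrite("pics/top2c.png",cv2.resize(i,None,fx=5,fy=5,interpolation=2))
    print(n)
    for t,z in(("green_unit",30),("green_push",60),("green_glass",40),("green_pin",45)):
        for r in find_in(c,t)[:3]: print(t,round(r["p"],2),np.round(r["rect"]),np.round(at(c,r["rect"][:2],z)))
```

```text
2.1 [400.66857748 140.32822248 250.22854384] [-3.14158214e+00 -2.44389731e-05  3.14151050e+00] 0.4474582665176901
wrist
green_unit 0.68 [315. 283.  80. 139.] [556. 133.  30.]
green_unit 0.59 [ 66. 124. 133. 176.] [ 334. -189.   30.]
green_unit 0.55 [114. 278.  62.  47.] [ 553. -160.   30.]
green_push 0.61 [ 39. 101.  78. 100.] [ 305. -197.   60.]
green_push 0.56 [298. 234.   9.  12.] [472. 112.  60.]
green_glass 0.73 [ 40. 102.  79. 101.] [ 305. -214.   40.]
green_glass 0.65 [306. 267.  33.  77.] [527. 121.  40.]
green_glass 0.61 [468. 294.  38.  20.] [570. 349.  40.]
green_pin 0.77 [89. 96. 20. 10.] [ 301. -141.   45.]
top
green_unit 0.65 [261. 199.  33.  54.] [563. 146.  30.]
green_unit 0.63 [350. 256.  45.  60.] [ 350. -202.   30.]
green_push 0.65 [353. 270.  20.  36.] [ 301. -208.   60.]
green_push 0.62 [261. 208.  15.  34.] [525. 138.  60.]
green_glass 0.6 [355. 269.  18.  34.] [ 303. -221.   40.]
green_glass 0.55 [264. 208.  16.  32.] [529. 132.  40.]
```

View pics/wrist2.png

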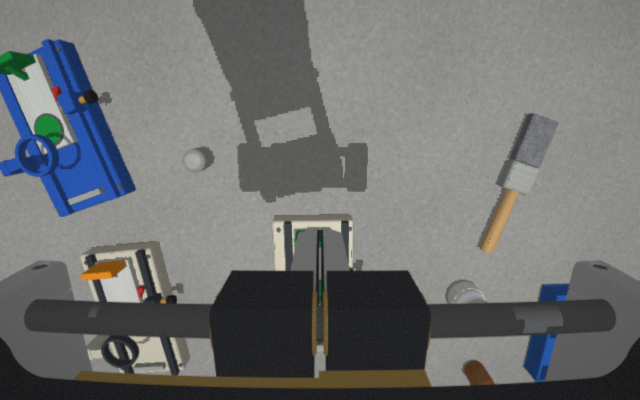

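The wrist view is upside down, with image up toward the robot. It shows the unit's rear edge at row 216, columns 274 to 352. I'll compute those corners and compare with the top view.

Run:
```python
from h import *
c=imaging.camera("wrist")
for p in((274,216),(352,216),(275,265),(357,265)): print(p,at(c,p,30).round(1))
c=imaging.camera("top")
for r in trace(c,"green_unit")[:2]:
    m=r["region"].astype(np.uint8); ys,xs=np.nonzero(m)
    print(r["p"],r["rect"],cv2.minAreaRect(np.c_[xs,ys].astype(np.float32)))
```

```text
(274, 216) [457.6  78.1  30. ]
(352, 216) [457.7 182.   30. ]
(275, 265) [529.   76.7  30. ]
(357, 265) [529.1 190.8  30. ]
0.72 [350.1, 257.5, 44.5, 64.4] ((349.747802734375, 258.1488037109375), (57.598915100097656, 32.52812194824219), 73.49563598632812)
0.64 [260.6, 199.2, 35.0, 55.9] ((262.0, 198.5), (55.0, 34.0), 90.0)
```

View pics/top2c.png

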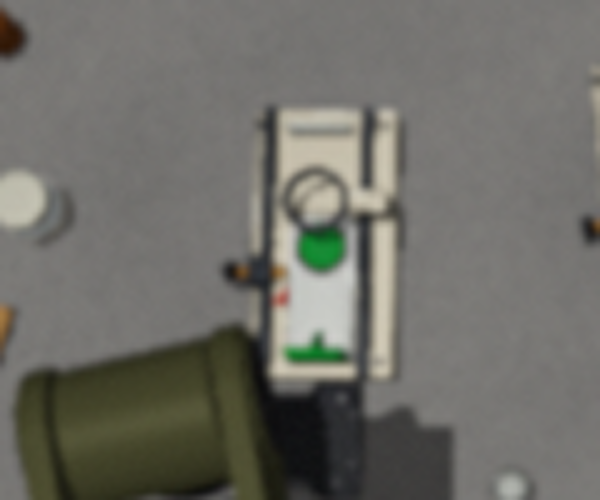

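Run:
```python
from h import *
c=imaging.camera("top")
for n,p,z in(("lr",(396,378),30),("ur",(402,110),30),("ul",(257,110),30),("tab",(316,354),72),("glass",(321,248),40),("ring",(317,200),83)): print(n,at(c,(200+p[0]/5,150+p[1]/5),z).round(1))
```

```text
lr [462.6  71.6  30. ]
ur [672.9  73.5  30. ]
ul [671. 187.  30.]
tab [476.5 127.3  72. ]
glass [561.1 131.3  40. ]
ring [591.2 129.3  83. ]
```

All measurements agree: origin about (561,130), yaw about 0, tab face at x≈470, y≈130. I'll descend behind the tab and then advance close to it.

>>> arm_command:
  steps:
    - [0,-35,-10,60,0]
    - [0,-35,-10,120,0]
    - [0,-35,-10,165,0]
    - [0,-35,-10,183,0]
    - [0,-35,-10,183,0]
    - [0,-55,-10,183,0]
    - [0,-60,-10,183,0]
    - [0,-60,-10,183,0]

```text
clock: 3.8
eef_pos: [460.9, 129.9, 67.8]
eef_rot: [3.141, 0.001, 3.141]
wrist_force: [-0.2, 0.3, 0.1]
finger_gap: 0.1
finger_force: 0.0
```

Run:
```python
from h import *
s=monitor.read_state();print(s["clock"],s["eef_pos"],s["wrist_force"])
c=imaging.camera("scene")
cv2.imwrite("pics/s3.png",cv2.resize(cv2.cvtColor(c["img"],cv2.COLOR_RGB2BGR)[170:290,310:470],None,fx=5,fy=5,interpolation=2))
```

```text
3.8 [460.91611521 129.9205448   67.78284642] [-0.1628474   0.30989724  0.12433705]
```

View pics/s3.png

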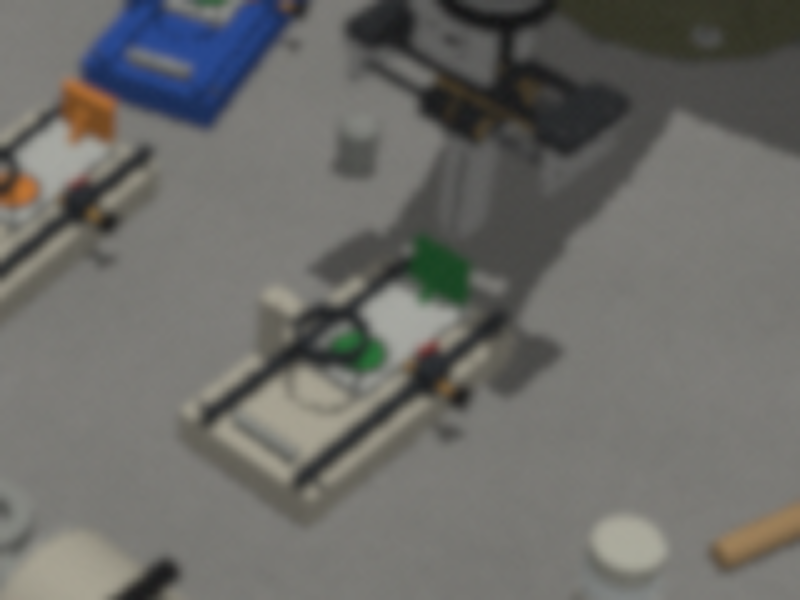

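The crop shows the fingers just behind the green tab (440,270) and centred on it. I'll push most of the way, then feel for the stop.

>>> arm_command:
  steps:
    - [0,-8,0,0,0]
    - [0,-16,0,0,0]
    - [0,-24,0,0,0]
    - [0,-32,0,0,0]
    - [0,-40,0,0,0]
    - [0,-48,0,0,0]
    - [0,-54,0,0,0]
    - [0,-54,0,0,0]
    - [0,-54,0,0,0]

```text
clock: 4.97
eef_pos: [514.6, 129.9, 67.2]
eef_rot: [-3.142, -0.0, 3.141]
wrist_force: [0.5, 0.0, -0.3]
finger_gap: 0.5
finger_force: 0.0
```

>>> arm_command:
  steps:
    - [0,-2,0,0,0]
    - [0,-4,0,0,0]
    - [0,-4,0,0,0]
    - [0,-4,0,0,0]

```text
clock: 5.48
eef_pos: [518.8, 129.8, 67.2]
eef_rot: [-3.142, -0.0, 3.141]
wrist_force: [0.0, -0.5, -1.4]
finger_gap: 0.3
finger_force: 0.0
```

The expected 5 N push-back isn't there, so I'll look.

Run:
```python
from h import *
s=monitor.read_state();print(s["clock"],s["eef_pos"],s["wrist_force"],s["moment"])
c=imaging.camera("scene")
cv2.imwrite("pics/s4.png",cv2.resize(cv2.cvtColor(c["img"],cv2.COLOR_RGB2BGR)[170:290,310:470],None,fx=5,fy=5,interpolation=2))
print(proj(c,[[518.8,129.8,48]])-[310,170])
```

```text
5.475 [518.76051643 129.81037397  67.22029367] [ 0.0120086  -0.54898185 -1.4050719 ] [0.06288144 0.01211551 0.01472413]
[[79.81673153 61.0362381 ]]
```

View pics/s4.png

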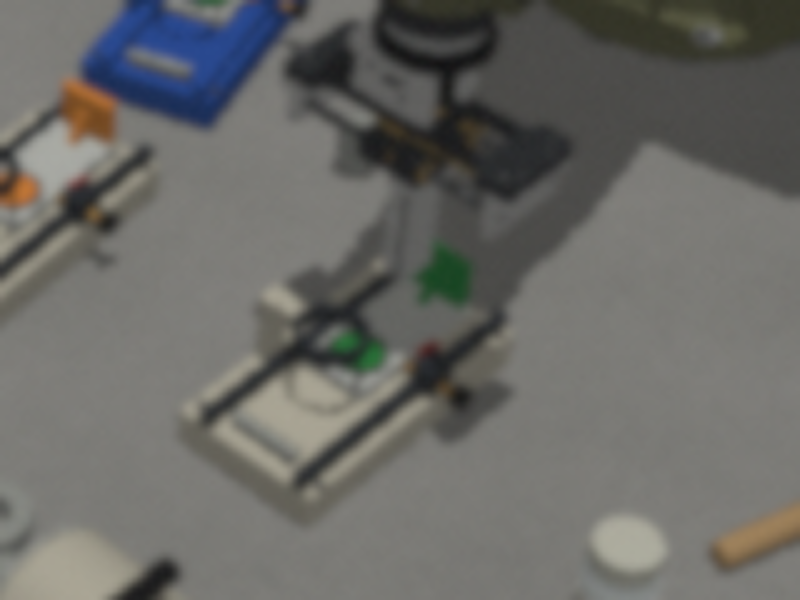

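Run:
```python
from h import *
c=imaging.camera("scene")
f=lambda P:((proj(c,P)-[310,170])*5).round()
print("tabcentre if home",f([[470,y,z] for y in(108,152) for z in(40,75)]))
print("tip start",f([[461,130,48],[461,130,75]]),"tip now",f([[519,130,48],[519,130,75],[519,130,145]]))
print("base corners",f([[x,y,30] for x in(461,671) for y in(75,185)]))
print("ring",f([[591,130,83]]),"glass home/in",f([[561,130,40],[591,130,40],[621,130,40]]))
w=imaging.camera("wrist");save(w,"w5.png")
```

```text
tabcentre if home [[419. 263.]
 [424. 224.]
 [471. 295.]
 [477. 256.]]
tip start [[454. 264.]
 [459. 233.]] tip now [[399. 305.]
 [403. 275.]
 [413. 192.]]
base corners [[388. 245.]
 [517. 324.]
 [177. 398.]
 [308. 490.]]
ring [[331. 320.]] glass home/in [[357. 346.]
 [326. 369.]
 [296. 392.]]
```

View pics/w5.png

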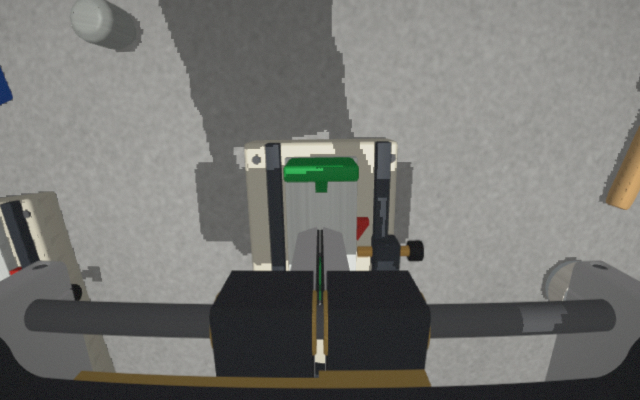

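Run:
```python
from h import *
w=imaging.camera("wrist")
print("tip proj",proj(w,[[519,130,48],[511,130,48],[527,130,48],[519,142,48],[519,130,67],[519,130,110]]).round())
print("cam",ray(w,(320,200))[0].round())
print("base rear edge",at(w,(246,147),30).round(),at(w,(396,141),30).round(),"tab rear top",at(w,(286,158),75).round(),at(w,(356,158),75).round(),"tab front foot/top",at(w,(321,182),75).round())
print("slide edges z40",at(w,(284,180),40).round(),at(w,(358,180),40).round(),"pin btn z45",at(w,(416,251),45).round())
```

```text
tip proj [[321. 225.]
 [321. 213.]
 [321. 236.]
 [339. 225.]
 [321. 234.]
 [322. 264.]]
cam [446. 129. 261.]
base rear edge [467.  77.  30.] [463. 183.  30.] tab rear top [470. 110.  75.] [470. 150.  75.] tab front foot/top [484. 130.  75.]
slide edges z40 [489. 104.  40.] [489. 155.  40.] pin btn z45 [540. 198.  45.]
```

Run:
```python
from h import *
w=imaging.camera("wrist")
i=cv2.cvtColor(w["img"],cv2.COLOR_RGB2BGR)
for z,col in((48,(0,0,255)),(67,(255,0,0)),(80,(0,255,255))):
    p=proj(w,[[511,122,z],[511,138,z]]); 
    for q in p: cv2.circle(i,tuple(int(v) for v in q.round()),1,col,-1)
cv2.imwrite("pics/w6.png",cv2.resize(i[140:290,220:420],None,fx=4,fy=4,interpolation=0))
```

```text
(no output)
```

View pics/w6.png

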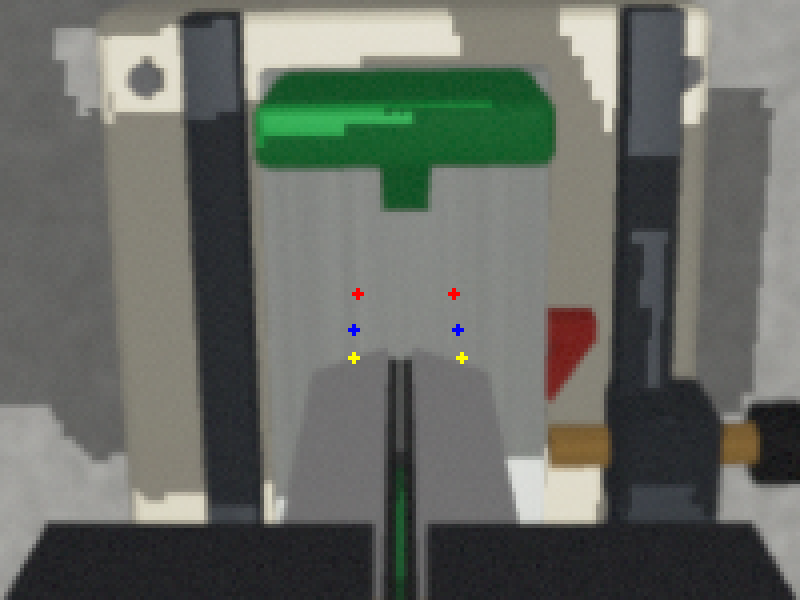

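Slide is still home (tooth before the pin), and the fingers have passed over the tab: the finger edge sits on my yellow z≈80 marks, not the red z=48 ones. The closed tips seem to be about 30 mm higher than I assumed. I'll rise, go back behind the unit and check the tip height.

>>> arm_command:
  steps:
    - [0,0,0,-25,0]
    - [0,0,0,-25,0]
    - [0,45,0,-25,0]
    - [0,89,0,-25,0]
    - [0,89,0,-25,0]
    - [0,89,0,0,0]
    - [0,89,0,15,0]
    - [0,89,0,15,0]

```text
clock: 6.72
eef_pos: [429.5, 129.8, 51.1]
eef_rot: [-3.141, -0.002, 3.141]
wrist_force: [-0.3, -0.3, 0.4]
finger_gap: 0.2
finger_force: 0.0
```

Run:
```python
from h import *
s=monitor.read_state();print(s["clock"],s["eef_pos"],s["wrist_force"],s["finger_gap"])
c=imaging.camera("scene"); x,y,_=s["eef_pos"]
i=cv2.resize(cv2.cvtColor(c["img"],cv2.COLOR_RGB2BGR)[150:240,370:450],None,fx=6,fy=6,interpolation=2)
for z,col in((33,(0,0,255)),(52,(255,0,0)),(62,(0,255,255))):
    for q in (proj(c,[[x,y-14,z],[x,y+14,z]])-[370,150])*6: cv2.circle(i,tuple(int(v) for v in q.round()),2,col,-1)
cv2.imwrite("pics/s7.png",i)
```

```text
6.725 [429.50484598 129.75106918  51.14689362] [-0.30596504 -0.29779312  0.40286442] 0.21529133098773748
```

View pics/s7.png

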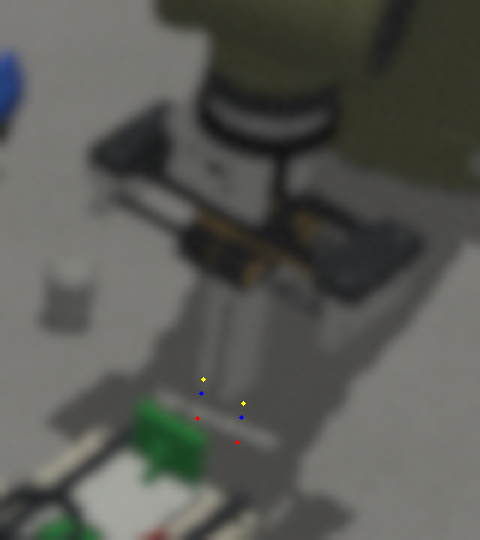

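The fingertips end at about (205,378) and (245,400), on the yellow marks. So the closed tips stand about 11 mm above the TCP. I'll lower to TCP z≈39 (tip ≈50) and push, checking the force.

>>> arm_command:
  steps:
    - [0,0,0,12,0]
    - [0,0,0,12,0]
    - [0,-15,0,12,0]
    - [0,-28,0,12,0]
    - [0,-36,0,12,0]
    - [0,-42,0,12,0]
    - [0,-48,0,12,0]
    - [0,-52,0,12,0]
    - [0,-52,0,12,0]
    - [0,-52,0,12,0]

```text
clock: 8.02
eef_pos: [481.7, 130.0, 40.2]
eef_rot: [3.141, -0.0, 3.141]
wrist_force: [-3.1, 1.5, 0.6]
finger_gap: 0.3
finger_force: 1.3
```

Now there is a push-back of 3.1 N, which matches the spring. Continuing.

>>> arm_command:
  steps:
    - [0,-6,0,0,0]
    - [0,-12,0,0,0]
    - [0,-18,0,0,0]
    - [0,-24,0,0,0]
    - [0,-30,0,0,0]
    - [0,-34,0,0,0]
    - [0,-36,0,0,0]
    - [0,-36,0,0,0]
    - [0,-36,0,0,0]

```text
clock: 9.15
eef_pos: [517.3, 130.2, 40.0]
eef_rot: [3.141, -0.001, 3.141]
wrist_force: [-4.9, 3.5, 1.2]
finger_gap: 0.6
finger_force: 2.3
```

>>> arm_command:
  steps:
    - [0,-1,0,0,0]
    - [0,-2,0,0,0]
    - [0,-2,0,0,0]
    - [0,-2,0,0,0]

```text
clock: 9.65
eef_pos: [519.3, 130.2, 40.0]
eef_rot: [3.141, -0.001, 3.141]
wrist_force: [-4.8, 3.7, 1.4]
finger_gap: 0.3
finger_force: 2.4
```

>>> arm_command:
  steps:
    - [0,-1,0,0,0]
    - [0,-2,0,0,0]
    - [0,-2,0,0,0]

```text
clock: 10.02
eef_pos: [521.3, 130.3, 40.0]
eef_rot: [3.141, -0.001, 3.141]
wrist_force: [-5.5, 3.3, 1.3]
finger_gap: 0.2
finger_force: 2.5
```

>>> arm_command:
  steps:
    - [0,-1,0,0,0]
    - [0,-2,0,0,0]
    - [0,-2,0,0,0]

```text
clock: 10.4
eef_pos: [523.2, 130.2, 40.0]
eef_rot: [3.141, -0.001, 3.141]
wrist_force: [-6.0, 4.1, 1.9]
finger_gap: 0.4
finger_force: 2.5
```

>>> arm_command:
  steps:
    - [0,-1,0,0,0]
    - [0,-2,0,0,0]
    - [0,-2,0,0,0]

```text
clock: 10.78
eef_pos: [524.6, 130.3, 40.0]
eef_rot: [3.141, -0.003, 3.141]
wrist_force: [-10.5, 4.3, 5.6]
finger_gap: 0.5
finger_force: 5.2
```

Run:
```python
from h import *
w=imaging.camera("wrist");save(w,"w8.png");s=monitor.read_state();print(s["eef_pos"],s["wrist_force"])
for t in("green_push","green_glass"):
    for r in find_in(w,t)[:2]: print(t,r)
hsv=cv2.cvtColor(w["img"],cv2.COLOR_RGB2HSV)
m=cv2.inRange(hsv,(45,120,40),(80,255,255));m[:, :230]=0;m[:,410:]=0
ys,xs=np.nonzero(m)
r0=ys.min();print("green tab",xs.min(),xs.max(),r0,ys.max(), "tab top x at z75",at(w,(321,r0),75).round(1),"z60",at(w,(321,r0),60).round(1))
```

```text
[524.53186579 130.24193946  39.98988278] [-10.25084916   4.79192688   4.26361457]
green_push {'rect': [321.5, 310.4, 76.4, 133.5], 'p': 0.84}
green_glass {'rect': [319.3, 312.1, 82.6, 133.0], 'p': 0.81}
green tab 284 359 247 377 tab top x at z75 [518.7 130.1  75. ] z60 [525.  130.2  60. ]
```

The force has started to jump, which is the end stop. One firmer press to confirm.

>>> arm_command:
  steps:
    - [0,-1,0,0,0]
    - [0,-1.5,0,0,0]
    - [0,-1.5,0,0,0]

```text
clock: 11.3
eef_pos: [524.7, 130.3, 40.0]
eef_rot: [-3.142, -0.006, 3.141]
wrist_force: [-21.0, 3.9, 12.7]
finger_gap: 0.4
finger_force: 10.6
```

Hard stop at 524.7 with 21 N. Now back off smoothly and rise clear.

>>> arm_command:
  steps:
    - [0,6,0,0,0]
    - [0,14,0,0,0]
    - [0,22,0,0,0]
    - [0,30,0,0,0]
    - [0,40,0,0,0]
    - [0,60,0,0,0]
    - [0,90,0,0,0]
    - [0,110,0,0,0]
    - [0,110,0,-50,0]
    - [0,110,0,-100,0]
    - [0,110,0,-150,0]
    - [0,110,0,-150,0]
    - [0,110,0,-150,0]

```text
clock: 12.92
eef_pos: [417.0, 129.7, 189.6]
eef_rot: [-3.141, -0.0, 3.141]
wrist_force: [-0.4, 0.8, 0.4]
finger_gap: 0.5
finger_force: 0.0
```

Run:
```python
from h import *
s=monitor.read_state();print(s["clock"],s["eef_pos"],s["wrist_force"])
c=imaging.camera("scene"); i=cv2.cvtColor(c["img"],cv2.COLOR_RGB2BGR)[160:290,280:460]
t=imaging.camera("top"); j=cv2.cvtColor(t["img"],cv2.COLOR_RGB2BGR)[150:280,220:360]
cv2.imwrite("pics/f9.png",cv2.resize(np.hstack([i,j]),None,fx=2.5,fy=2.5,interpolation=2))
```

```text
12.925 [417.02549472 129.72508005 189.60388492] [-0.40341636  0.77291325  0.35779912]
```

View pics/f9.png

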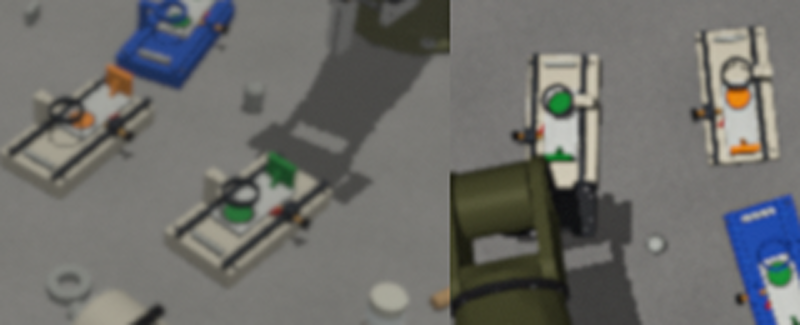

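The green disc now lies under its lens ring, at (560,101) in the top view, with the tab in mid position. The amber slide is at home and the arm is clear of everything.

```bash
python3 -c "
from cell import job
print(job.sign_off())"
```

```text
the job is handed in; nothing more can be done
None
```

The green slide was pushed to its end stop and let go; it latched in mid position with the green filter under its lens, the amber slide stayed home, and the job is handed in (a first pass went over the tab without touching it, the second did the push).

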